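# Lever the snap lid off a storage tub

## Task

Open the white storage tub: take the red-handled lid lever off its hook, push the lever's flat toe under the blue lid at the yellow lift mark and, bearing on the tub's shoulder, rock the handle back until the lid snaps up on that side. Hang the lever back on its hook, then lift the lid off and set it down gently, flat and right way up, on the bench clear of the tub. Keep the tub standing about where it is and do not disturb the bottle, jar and tube rack.

Things in the scene. Friction and masses are not known exactly. Their poses are not given: they have to be found in the camera images.
- tub: White round tub, loose, about 1.9 kg, 112 mm tall. Origin: centre of its underside, z up; yellow lift mark on its -x side. Body up to a flat shoulder, 94 mm radius, top face 104 mm up; on it a neck, 60 to 66 mm radius, 8 mm high, that the lid closes. So under the lid's lip is a slot 8 mm high, open outwards, from the neck (66 mm) to the lid's edge (82 mm); the shoulder stands 12 mm further out.
- tub_ledge (a point): Outer edge of the tub's shoulder at the lift mark: top face, 94 mm from the tub's axis, 104 mm up; axes as the tub, so +x points to the tub's middle. The lever bears on this edge: toe under the lip, heel on the edge, tipping the handle outwards by 30 degrees lifts the lid here about 8 mm.
- lid: Blue press-on lid, 164 mm across, about 75 g. Origin: centre of the lip's underside, 112 mm above the bench when shut; z up, lift mark towards -x. Raised rim from 70 to 82 mm radius, top 18 mm above the origin, round a dished panel whose top is 5 mm above the origin. Below, a plug of 59 mm radius reaches 8.6 mm down, so on the bench the origin is 8.6 mm up.
- lid_mark (a point): Top of the lid's rim at the yellow lift mark, 76 mm from its centre. Two sprung lugs, 34 degrees either side of it, hold the lid; none elsewhere. They let go when the lid is up about 6 mm here (about 10 to 12 N under the lip). It then stays up here, tipped 3 to 4 degrees and loose, and lifts off freely by pinching the rim, one finger in the dish, one outside.
- lever: L-shaped lid lever, 160 g, 165 mm long, upright on the hook. Origin: underside of the heel on the shank's axis; x along the toe, z up the handle, y along the hanging slot's axis. Steel toe 4 mm thick, 22 mm wide, underside z = 0, from x = -3 to 26 mm. Shank 6 (x) by 14 mm (y). Red handle 26 (x) by 16 mm (y), z = 55 to 165 mm; slot through it 13 mm wide (x), z = 135 to 159 mm.
- lever_slot (a point): Middle of the top edge of the lever's hanging slot, 159 mm up its z axis, 6 mm below the handle's top; lies on the point hook when it hangs. Grip the handle from above across its 26 mm (fingers on its +x and -x sides), TCP about 31 mm below the handle's top, so that the hook's tip passes under the palm.
- stand: Fixed retort stand. Origin: on the bench straight below the hanging place. Grey base plate 8 mm thick, x -35 to 135 mm, 80 mm wide; upright rod 12 mm thick, 300 mm tall, at x = 110 mm. From it a level 6 mm hook rod, axis 196 mm up, runs to x = -18 mm; its tip is bent up, its end 24 mm in front of the origin and 7 mm higher.
- hook (a point): Upper side of the hook rod at the hanging place, 199 mm up; axes as the stand: the hook opens towards -x and the lever hangs with its toe towards +y, underside 40 mm above the bench. To unhook it raise it 11 to 15 mm, then draw it straight out along -x by 50 mm or more; hang it back in reverse.
- amber: Bystander: brown bottle with red cap, 64 mm wide, 130 mm tall. Origin: centre of its underside.
- jar: Bystander: clear jar with orange cap, 68 mm wide, 85 mm tall. Origin: centre of its underside.
- rack: Bystander: white rack of six blue-capped tubes, 75 by 110 mm, 105 mm tall. Origin: centre of its underside.

How it is judged:
By the outcome, as a careful person would: the job done as asked, in the order asked, and still so for the second after the job is handed in, with the robot touching nothing.
It also fails if it takes over 72 s, if anything falls off the work surface, if the arm or the gripper's body presses on something with over 40 N, if the wrist force passes 120 N, or if a joint passes its speed limit or range.

## Robot

A 6-joint arm with a two-finger parallel gripper is mounted at the origin on the work surface. World frame = base frame: x ahead of the robot, y to its left, z up, the work surface at z = 0. Lengths are in m, angles in rad, forces in N, time in s.
With the tool pointing down it reaches from about 0.25 to 0.775 m from the base axis. Payload 8.9 kg.
Tool frame: the origin (TCP) lies between the finger pads, 19 mm behind the fingertips; this is the grasp point; z points along the fingers, y is the direction in which the jaws open and shut (so a half turn about z gives the same grasp; the last joint's range is limited). The gripper opens to 85 mm and grips with 20 to 120 N. Pads are 22 mm wide; open, the fingers measure 114 mm over their backs; the gripper's body (76 mm by 85 mm) begins 54 mm behind the grasp point. The pads swing forward as they close: fully open they stand 13 mm farther back than shut.
Start: joints at [-1.26, 0.291, -0.153, 1.127, 0, 1.431], TCP at [0.228, -0.473, 0.25] pointing down, gripper open.
Joint ranges: [-2.52, 2.52], [-0.91, 1.74], [-1.3, 1.37], [-1.96, 2.02], [-1.52, 1.47], [-3.14, 3.14]. Speed limits (rad/s): [2.22, 2.22, 2.79, 3.14, 3.14, 3.14].

## Interface

Orientations are given as a 3x3 rotation matrix whose columns are the frame's x, y, z axes.
In Python, from station import * gives the robot as it stands.
- The arm moves only by the tool jog_arm, never from a script. Its argument "commands" is a list of rows, each an object with "travel": the shift along the tool's x, y, z in m, a list of three; "turn": the turn about the tool's z in rad. In form: [{"travel": [tx, ty, tz], "turn": turn}, ...]. A call has 1 to 20 rows; each row is the pose to reach, as a shift and turn from the pose commanded when the call began, along the tool's axes at that moment; what a row does not reach only later rows make up. A row lasts 1/8 s, in which the tool goes at most 62.5 mm and 10.7 degrees, less where a joint would pass 70% of its speed; a pose out of reach is approached as far as the arm can. A call with a gripper value outside its range is refused whole. "claw" is the opening, from 0 (shut) to 1 (fully open), set as the call begins (left out, the last holds). The fingers move at their own pace and stop on an object; "newtons" is the grip in N (left out, the last holds). Time passes only in rows, so rows that repeat a pose let the fingers close. It gives the time, the measured TCP pose, the force and the opening at its end, in the units of the state.
- get_obs(): the state, without advancing time (a new reading comes with each control period).
- grab_frame(name): name is "scene" or "top" or "wrist"; returns (picture, depth): 400x640x3 uint8, red, green, blue; 400x640 float32, m along the optical axis (not along the pixel's ray), 0 where there is no reading.
- get_calibration(name): a dict with "fx", "fy", "cx", "cy" (pixels), "R" (3x3) and "t" (3): a world point X has camera coordinates R X + t. Camera axes: x right, y down, z forward; pixel columns grow to the right and rows downward; lengths in m; the calibration is good to about 2 mm. A picture is of the moment at which its call begins: read the wrist's pose just before it. get_calibration takes no time and is no camera call; for the wrist camera it gives the pose at the moment of the call.
- finish_job(): hands the job in, once; it reports no verdict.
The state is a dict: "time": time; "joints": joint angles; "qvel": joint speeds; "joint_efforts": joint torques, N m; "ee_pos": TCP position; "orientation": TCP orientation; "contact_force": force on the tool from outside, world axes, zero at the start; "wrist_torque": the same for the moment, N m; "gripper_width": opening from 0.0 (shut) to 1.0 (fully open).
Only numpy, scipy, OpenCV 4.12 (cv2) and the standard library are available. Lean on these libraries where they do the work, as an engineer would, in place of code of your own. Each camera call takes 0.05 s, during which the arm holds its last target. There are 200 camera calls.

## Working session

There is one attempt and no reset: what is moved stays moved. The work goes in short steps, Python scripts to look and compute and a tool call to move; the robot and the scene stay as the last step left them, time stands still between calls to the robot, and variables do not carry over. Pictures are saved under pics/ and viewed, about 8 in all and at most 12, crops included, and the job is handed in when it is done.

Besides the shell and the picture viewer there is one more tool, called after "Call:" as a command line: name --argument value ..., lists and objects as JSON in quotes. jog_arm: Moves the arm, as the interface text tells. Its arguments: {"type":"object","properties":{"commands":{"type":"array","items":{"type":"object","properties":{"travel":{"type":"array","items":{"type":"number"}},"turn":{"type":"number"}}}},"claw":{"type":"number"},"newtons":{"type":"number"}},"required":["commands"]}

```bash
mkdir -p pics; python3 - <<'E'
from station import *
import cv2,numpy as np
o=get_obs();print(o['time'],o['ee_pos'],o['orientation'],o['gripper_width'])
for n in('scene','top'):
    p,d=grab_frame(n);cv2.imwrite(f'pics/{n}0.png',p[:,:,::-1]);np.savez(f'{n}0.npz',p=p,d=d,**get_calibration(n))
    c=get_calibration(n);print(n,c['fx'],c['cx'],c['cy'],c['R'],c['t'])
E
```

```text
0.0 [ 0.22815199 -0.47237144  0.24942531] [[ 9.00525181e-01  4.34803665e-01 -4.13037159e-04]
 [ 4.34803824e-01 -9.00524304e-01  1.27017385e-03]
 [ 1.80326244e-04 -1.32341367e-03 -9.99999108e-01]] 0.9969266488056971
scene 406.3866482579297 326.8040376546255 197.74340086403564 [[-0.68195414  0.73131993  0.01047465]
 [ 0.44544786  0.42665283 -0.7871109 ]
 [-0.58009893 -0.53210762 -0.61672256]] [ 0.42881964 -0.1308351   1.38556247]
top 436.97026574318767 321.43063493673446 209.00349280768936 [[ 0.0277041  -0.99944283  0.01861507]
 [-0.99665093 -0.02905043 -0.07643952]
 [ 0.07693771 -0.01643503 -0.99690044]] [-0.05493027  0.62625211  1.16391521]
```

View pics/scene0.png

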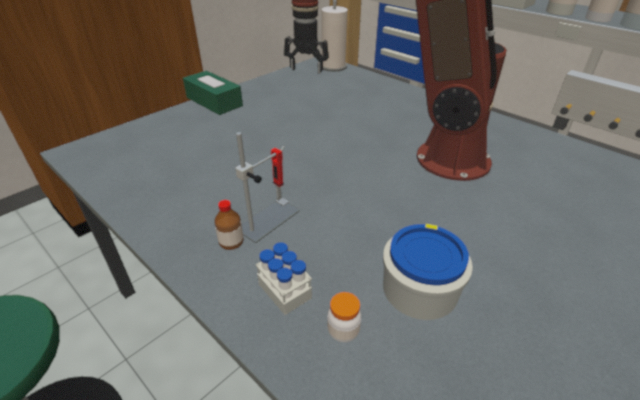

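View pics/top0.png

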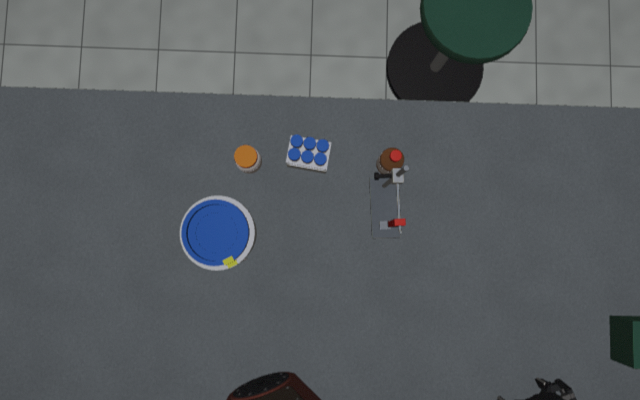

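Scene shows the tub (425,265) with the yellow mark (431,227), the stand with the red lever (278,170), then bottle, rack and jar. In the top view the lid is at (217,232), the yellow mark at (230,262), the lever at (400,223) and the stand rod at (405,168).

```bash
cat > h.py <<'E'
import numpy as np,cv2
def load(n):
    z=np.load(n+'.npz');return z['p'],z['d'],dict((k,z[k]) for k in('fx','fy','cx','cy','R','t'))
def rays(c,uv):
    uv=np.atleast_2d(uv).astype(float)
    d=np.c_[(uv[:,0]-c['cx'])/c['fx'],(uv[:,1]-c['cy'])/c['fy'],np.ones(len(uv))]
    return -c['R'].T@c['t'], d@c['R']
def plane(c,uv,z):
    o,d=rays(c,uv);return o+d*((z-o[2])/d[:,2])[:,None]
def cloud(c,d,m):
    v,u=np.nonzero(m&(d>0));o,r=rays(c,np.c_[u,v]);return o+r*d[v,u][:,None]
def hsv(p):return cv2.cvtColor(p,cv2.COLOR_RGB2HSV)
def mask(p,h0,h1,s=120,v=50):
    return cv2.inRange(hsv(p),(h0,s,v),(h1,255,255))>0
def circ(P):
    A=np.c_[2*P[:,:2],np.ones(len(P))];x=np.linalg.lstsq(A,(P[:,:2]**2).sum(1),rcond=None)[0]
    return x[:2],np.sqrt(x[2]+x[0]**2+x[1]**2)
E
python3 - <<'E'
from h import *
for n in('top0','scene0'):
    p,d,c=load(n)
    b=mask(p,100,130)|mask(p,22,35)
    b=b.astype(np.uint8); k,l,s,_=cv2.connectedComponentsWithStats(b)
    w=(l==1+np.argmax(s[1:,4]));
    cs=cv2.findContours(w.astype(np.uint8),0,1)[0]; ct=max(cs,key=len)[:,0]
    P=plane(c,cv2.convexHull(ct)[:,0],.130 if n=='top0' else .128);print(n,'lid',circ(P))
    Q=cloud(c,d,w);print(' z pct',np.percentile(Q[:,2],[5,50,95]))
    y=mask(p,22,35);Y=plane(c,np.argwhere(y)[:,::-1],.130);print(' yellow',len(Y),Y.mean(0), cloud(c,d,y).mean(0))
    r=mask(p,0,8,150,60)|mask(p,172,180,150,60); k,l,s,ce=cv2.connectedComponentsWithStats(r.astype(np.uint8))
    for i in range(1,k):
        if s[i,4]>30 :
            Q=cloud(c,d,l==i); print(' red',s[i],ce[i],np.percentile(Q,[3,50,97],axis=0).round(4).tolist() if len(Q) else 0)
    # rod etc near stand
    Q=cloud(c,d,d>0); g=Q[(Q[:,0]>.3)&(Q[:,1]<-.02)&(Q[:,1]>-.35)&(Q[:,2]>.14)]
    print(' hi pts',len(g))
    for zlo,zhi in((.15,.18),(.18,.215),(.215,.26),(.26,.32)):
        q=g[(g[:,2]>zlo)&(g[:,2]<zhi)];
        if len(q):print(zlo,len(q),np.percentile(q,[5,50,95],axis=0).round(3).tolist())
    for nm,(a,e) in dict(orange=(9,18)).items():
        Q=cloud(c,d,mask(p,a,e,180,120)); print(nm,np.median(Q,0) if len(Q) else 0)
p,d,c=load('scene0');cv2.imwrite('pics/s_crop.png',cv2.resize(p[120:270,190:320,::-1],None,fx=4,fy=4,interpolation=2)[:600])
p,d,c=load('top0');cv2.imwrite('pics/t_crop.png',cv2.resize(p[130:250,350:430,::-1],None,fx=5,fy=5,interpolation=2))
E
```

```text
top0 lid (array([0.55310233, 0.22378993]), np.float64(0.08193911665225642))
 z pct [0.11360857 0.11789327 0.13146304]
 yellow 82 [0.48377042 0.1853089  0.13      ] [0.48326224 0.18706271 0.12040978]
 red [389 149  13  14 131] [395.13740458 155.32824427] [[0.746, -0.2346, 0.0881], [0.7604, -0.2169, 0.1285], [0.7821, -0.2041, 0.1338]]
 red [389 219  17   7  99] [397.         222.13131313] [[0.5818, -0.2256, 0.1263], [0.5889, -0.2096, 0.2028], [0.5959, -0.2027, 0.2072]]
 hi pts 547
0.15 16 [[0.581, -0.218, 0.156], [0.586, -0.204, 0.169], [0.593, -0.203, 0.177]]
0.18 449 [[0.58, -0.221, 0.191], [0.681, -0.208, 0.202], [0.706, -0.161, 0.212]]
0.215 29 [[0.691, -0.212, 0.216], [0.694, -0.205, 0.237], [0.701, -0.203, 0.257]]
0.26 48 [[0.693, -0.212, 0.264], [0.696, -0.206, 0.296], [0.702, -0.203, 0.301]]
orange [0.75478484 0.16567873 0.08487352]
scene0 lid (array([0.55809964, 0.22659433]), np.float64(0.0847820057767822))
 z pct [0.11595132 0.11847191 0.13119996]
 yellow 39 [0.48546634 0.16045432 0.13      ] [0.48461888 0.15606415 0.12940605]
 red [272 148  10  38 248] [277.45967742 165.43145161] [[0.5849, -0.2243, 0.106], [0.595, -0.2075, 0.1667], [0.5989, -0.2029, 0.2066]]
 red [219 200  12  12 115] [224.25217391 205.82608696] [[0.752, -0.2267, 0.1131], [0.7645, -0.2113, 0.1289], [0.7748, -0.2039, 0.1323]]
 hi pts 853
0.15 142 [[0.585, -0.225, 0.152], [0.597, -0.207, 0.166], [0.704, -0.203, 0.177]]
0.18 479 [[0.585, -0.222, 0.185], [0.693, -0.204, 0.2], [0.714, -0.157, 0.212]]
0.215 87 [[0.697, -0.211, 0.218], [0.703, -0.205, 0.238], [0.706, -0.203, 0.258]]
0.26 93 [[0.696, -0.211, 0.263], [0.702, -0.206, 0.283], [0.705, -0.202, 0.301]]
orange [0.76070753 0.16841972 0.08525626]
```

View pics/t_crop.png

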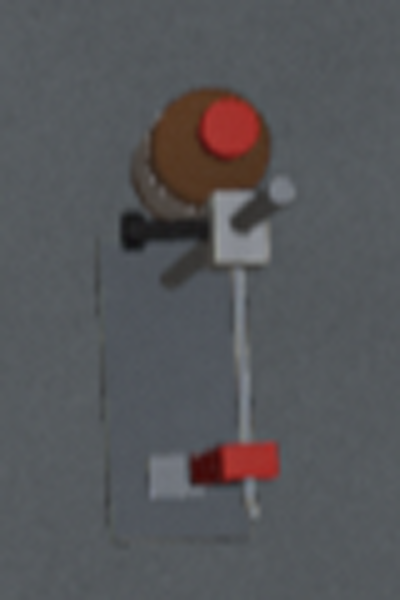

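Crop: the lever's top face spans about (220–278, 443–480), the toe is left at (170,475), and the hook rod runs (238,270)→(247,440) with its tip at (253,512). The base plate's front edge is (108,540)–(245,543).

```bash
python3 - <<'E'
from h import *
p,d,c=load('top0')
f=lambda L,z:plane(c,np.array(L)/5-.4+[350,130],z).round(4)
r=f([(239,275),(246,435)],.196);print('rod',r,np.degrees(np.arctan2(*(r[0]-r[1])[1::-1])))
print('tip',f([(253,512)],.203))
t=f([(222,444),(278,441),(278,477),(222,480)],.205);print('top',t,t.mean(0))
b=f([(98,237),(108,540),(245,543)],.008);print('base',b,np.degrees(np.arctan2(*(b[0]-b[1])[1::-1])),np.degrees(np.arctan2(*(b[1]-b[2])[1::-1])))
print('toe',f([(150,456),(186,454),(186,496),(150,497)],.044))
for n in('top0','scene0'):
    p,d,c=load(n);y=mask(p,22,35);k,l,s,ce=cv2.connectedComponentsWithStats(y.astype(np.uint8))
    for i in range(1,k):
        if s[i,4]>8:print(n,s[i],plane(c,ce[i],.130))
E
```

```text
rod [[ 0.6768 -0.2107  0.196 ]
 [ 0.6018 -0.215   0.196 ]] 3.2813657669762226
tip [[ 0.5659 -0.2174  0.203 ]]
top [[ 0.5968 -0.2022  0.205 ]
 [ 0.5989 -0.2282  0.205 ]
 [ 0.5823 -0.2284  0.205 ]
 [ 0.5801 -0.2025  0.205 ]] [ 0.589525 -0.215325  0.205   ]
base [[ 0.7219 -0.1676  0.008 ]
 [ 0.554  -0.1764  0.008 ]
 [ 0.5545 -0.252   0.008 ]] 3.000249742759418 90.37893481566539
toe [[ 0.5989 -0.1933  0.044 ]
 [ 0.6006 -0.2126  0.044 ]
 [ 0.5781 -0.2129  0.044 ]
 [ 0.577  -0.1937  0.044 ]]
top0 [223 257  14  11  82] [[0.48376833 0.1853097  0.13      ]]
scene0 [426 224  11   5  38] [[0.48680913 0.18923711 0.13      ]]
```

Call:
jog_arm --commands '[{"travel": [0.437,-0.074,-0.04],"turn": -2.744},{"travel": [0.437,-0.074,-0.04],"turn": -2.744},{"travel": [0.437,-0.074,-0.04],"turn": -2.744},{"travel": [0.437,-0.074,-0.04],"turn": -2.744},{"travel": [0.437,-0.074,-0.04],"turn": -2.744},{"travel": [0.437,-0.074,-0.04],"turn": -2.744},{"travel": [0.437,-0.074,-0.04],"turn": -2.744},{"travel": [0.437,-0.074,-0.04],"turn": -2.744},{"travel": [0.437,-0.074,-0.04],"turn": -2.744},{"travel": [0.437,-0.074,-0.04],"turn": -2.744},{"travel": [0.437,-0.074,-0.04],"turn": -2.744},{"travel": [0.437,-0.074,-0.04],"turn": -2.744},{"travel": [0.437,-0.074,-0.04],"turn": -2.744},{"travel": [0.437,-0.074,-0.04],"turn": -2.744},{"travel": [0.437,-0.074,-0.04],"turn": -2.744},{"travel": [0.437,-0.074,-0.04],"turn": -2.744},{"travel": [0.437,-0.074,-0.04],"turn": -2.744}]' --claw 1 --newtons 60

```text
time: 2.22
ee_pos: [0.5895, -0.2161, 0.2898]
orientation: [[-0.999, -0.05, -0.0], [-0.05, 0.999, 0.0], [0.0, 0.0, -1.0]]
contact_force: [0.1, 0.0, -0.5]
gripper_width: 0.996
```

```bash
cat > snap.py <<'E'
from station import *
import sys;from h import *
def snap(n,tag):
    o=get_obs();c=get_calibration(n);p,d=grab_frame(n)
    cv2.imwrite(f'pics/{tag}.png',p[:,:,::-1]);np.savez(tag+'.npz',p=p,d=d,**c);return o
def st():
    o=get_obs();R=np.array(o['orientation']);print('t',o['time'],'p',np.round(o['ee_pos'],4),'yaw_y',round(np.degrees(np.arctan2(R[1,1],R[0,1])),2),'F',np.round(o['contact_force'],1),'g',round(o['gripper_width'],3),'j',np.round(o['joints'],2))
    return o,R
def rel(target,yawdeg):
    o,R=st();d=np.array(target)-o['ee_pos'];y=np.degrees(np.arctan2(R[1,1],R[0,1]))
    print(' -> travel',(R.T@d).round(4),'turn',round(np.radians(-((yawdeg-y+180)%360-180)),4))
E
python3 - <<'E'
from snap import *
st();snap('wrist','w1')
E
```

```text
t 2.225 p [ 0.5895 -0.2161  0.2898] yaw_y 92.84 F [ 0.1  0.  -0.5] g 0.996 j [-0.47  0.48  0.23  1.33  0.   -0.52]
```

View pics/w1.png

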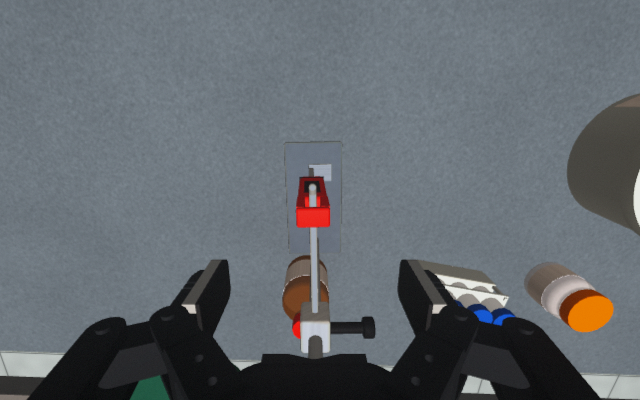

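The wrist view shows the red lever top face at (297–330, 207–227), with the hook rod running down to the clamp at (315,330). The toe is at (320,172), and both fingers straddle it.

```bash
python3 - <<'E'
from snap import *
p,d,c=load('w1')
m=mask(p,0,8,150,60)|mask(p,172,180,150,60);h=hsv(p)
m[240:]=0
v=h[:,:,2];top=m&(v>0.93*np.percentile(v[m],95))
k,l,s,ce=cv2.connectedComponentsWithStats(top.astype(np.uint8));i=1+np.argmax(s[1:,4]);print(s[i],ce[i])
w=l==i;P=plane(c,np.argwhere(w)[:,::-1],.205);print('top mean',P.mean(0),'pct',np.percentile(P,[1,99],axis=0)); 
Q=cloud(c,d,w);print('depth',np.median(Q,0))
q=cv2.minAreaRect(np.float32(P[:,:2]));print(q)
print('rod',plane(c,[(313.5,240),(316,300)],.196))
E
```

```text
[297 209  32  18 550] [312.63818182 217.36363636]
top mean [ 0.58981617 -0.21756801  0.205     ] pct [[ 0.58275356 -0.22943063  0.205     ]
 [ 0.59720373 -0.20582563  0.205     ]]
depth [ 0.58994989 -0.21756878  0.20452959]
((0.5899728536605835, -0.21762298047542572), (0.013797477819025517, 0.02360178343951702), 2.8073949813842773)
rod [[ 0.61286009 -0.21581627  0.196     ]
 [ 0.67023819 -0.21085951  0.196     ]]
```

Call:
jog_arm --commands '[{"travel": [0,-0.0012,0.04]},{"travel": [0,-0.0012,0.08]},{"travel": [0,-0.0012,0.105]},{"travel": [0,-0.0012,0.116]},{"travel": [0,-0.0012,0.116]}]'

```text
invalid input
```

Call:
jog_arm --commands '[{"travel": [0,0,0]},{"travel": [0,0,0]},{"travel": [0,0,0]},{"travel": [0,0,0]},{"travel": [0,0,0]},{"travel": [0,0,0]}]' --claw 0 --newtons 60

```text
invalid input
```

Call:
jog_arm --commands '[{"travel": [0,-0.0012,0.04],"turn": 0},{"travel": [0,-0.0012,0.08],"turn": 0},{"travel": [0,-0.0012,0.105],"turn": 0},{"travel": [0,-0.0012,0.116],"turn": 0},{"travel": [0,-0.0012,0.116],"turn": 0}]'

```text
time: 2.9
ee_pos: [0.5896, -0.2173, 0.1739]
orientation: [[-0.999, -0.052, -0.001], [-0.052, 0.999, 0.0], [0.001, 0.0, -1.0]]
contact_force: [0.1, 0.2, 1.0]
gripper_width: 1.001
```

Call:
jog_arm --commands '[{"travel": [0,0,0],"turn": 0},{"travel": [0,0,0],"turn": 0},{"travel": [0,0,0],"turn": 0},{"travel": [0,0,0],"turn": 0},{"travel": [0,0,0],"turn": 0},{"travel": [0,0,0],"turn": 0}]' --claw 0 --newtons 60

```text
time: 3.65
ee_pos: [0.59, -0.2176, 0.1746]
orientation: [[-0.999, -0.052, 0.001], [-0.052, 0.999, -0.001], [-0.001, -0.001, -1.0]]
contact_force: [-1.1, -0.8, 6.2]
gripper_width: 0.294
```

Call:
jog_arm --commands '[{"travel": [0,0,-0.007],"turn": 0},{"travel": [0,0,-0.013],"turn": 0},{"travel": [0,0,-0.013],"turn": 0},{"travel": [0.02,0,-0.013],"turn": 0},{"travel": [0.05,0,-0.013],"turn": 0},{"travel": [0.08,0,-0.013],"turn": 0},{"travel": [0.08,0,-0.013],"turn": 0}]'

```text
time: 4.53
ee_pos: [0.5081, -0.2213, 0.187]
orientation: [[-0.999, -0.051, -0.001], [-0.051, 0.999, 0.001], [0.001, 0.001, -1.0]]
contact_force: [0.1, -1.0, -1.8]
gripper_width: 0.298
```

```bash
python3 - <<'E'
from snap import *
st();snap('wrist','w2');snap('scene','s2')
a=cv2.imread('pics/w2.png');b=cv2.imread('pics/s2.png')
cv2.imwrite('pics/c2.png',np.vstack([cv2.resize(a[60:400],None,fx=.8,fy=.8),cv2.resize(b[100:290,190:510],(512,304))]))
E
```

```text
t 4.525 p [ 0.5081 -0.2213  0.187 ] yaw_y 92.93 F [ 0.1 -1.  -1.8] g 0.298 j [-0.54  0.39 -0.18  1.   -0.   -0.59]
```

View pics/c2.png

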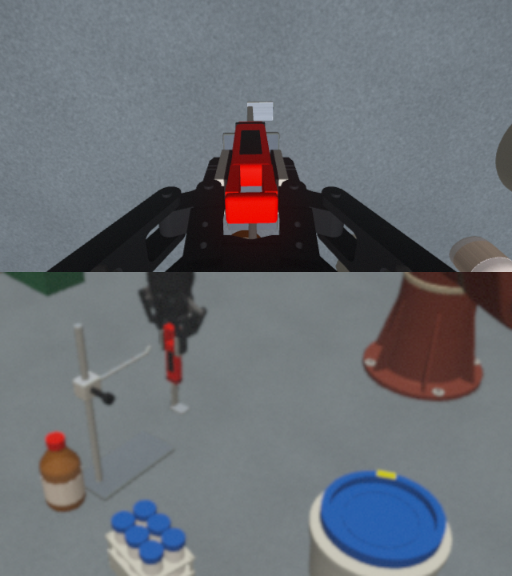

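Lever is off the hook and gripped square; the toe is at (260,111) in the upper panel, pointing right (+y).

```bash
python3 - <<'E'
from snap import *
p,d,c=load('w2');print('fx',c['fx'],'cam',(-c['R'].T@c['t']).round(4),'zaxis',c['R'][2].round(3))
h=hsv(p);m=(mask(p,0,8,200,200)); m[:280]=0
Q=cloud(c,d,m);print('red top',len(Q),np.percentile(Q,[2,50,98],axis=0).round(4).tolist())
# toe: bright grey near (325,200)
g=(h[:,:,1]<60)&(h[:,:,2]>165);g[:180]=0;g[225:]=0;g[:,:290]=0;g[:,360:]=0
k,l,s,ce=cv2.connectedComponentsWithStats(g.astype(np.uint8));i=1+np.argmax(s[1:,4]);print(s[i])
Q=cloud(c,d,l==i);print('toe depth',np.percentile(Q,[3,50,97],axis=0).round(4).tolist())
ct=np.argwhere(l==i)[:,::-1];P=plane(c,ct,.0565);print(np.percentile(P,[1,50,99],axis=0).round(4).tolist(),cv2.minAreaRect(np.float32(P[:,:2])))
E
```

```text
fx 294.1933981896813 cam [ 0.4284 -0.2258  0.3107] zaxis [ 0.313  0.015 -0.95 ]
red top 2366 [[0.5012, -0.2337, 0.1863], [0.5087, -0.2219, 0.2167], [0.5154, -0.2099, 0.2178]]
[309 188  32  23 586]
toe depth [[0.4976, -0.2231, 0.0545], [0.507, -0.2094, 0.0557], [0.5178, -0.1984, 0.057]]
[[0.4968, -0.2258, 0.0565], [0.5068, -0.2094, 0.0565], [0.5181, -0.198, 0.0565]] ((0.507644534111023, -0.21212969720363617), (0.020878074690699577, 0.02829768694937229), 2.8858304023742676)
```

```bash
python3 - <<'E'
from snap import *
rel([.408,.145,.26],28.5)
E
```

```text
t 4.625 p [ 0.5102 -0.2217  0.1872] yaw_y 92.97 F [-0.2  0.2 -1.5] g 0.296 j [-0.54  0.39 -0.18  1.    0.   -0.59]
 -> travel [ 0.083   0.3715 -0.073 ] turn 1.1252
```

Call:
jog_arm --commands '[{"travel": [0.02,0.02,-0.06],"turn": 0.1},{"travel": [0.083,0.372,-0.073],"turn": 1.125},{"travel": [0.083,0.372,-0.073],"turn": 1.125},{"travel": [0.083,0.372,-0.073],"turn": 1.125},{"travel": [0.083,0.372,-0.073],"turn": 1.125},{"travel": [0.083,0.372,-0.073],"turn": 1.125},{"travel": [0.083,0.372,-0.073],"turn": 1.125},{"travel": [0.083,0.372,-0.073],"turn": 1.125},{"travel": [0.083,0.372,-0.073],"turn": 1.125},{"travel": [0.083,0.372,-0.073],"turn": 1.125},{"travel": [0.083,0.372,-0.073],"turn": 1.125}]'

```text
time: 6.0
ee_pos: [0.408, 0.145, 0.2599]
orientation: [[-0.477, 0.879, 0.0], [0.879, 0.477, -0.0], [-0.0, -0.0, -1.0]]
contact_force: [0.7, -0.0, -1.5]
gripper_width: 0.295
```

```bash
python3 - <<'E'
from snap import *
st();snap('wrist','w3');st();snap('top','t3')
E
```

```text
t 6.0 p [0.408  0.145  0.2599] yaw_y 28.48 F [ 0.7 -0.  -1.5] g 0.295 j [ 0.17  0.11 -0.36  1.1  -0.    1.25]
t 6.05 p [0.4079 0.1449 0.26  ] yaw_y 28.47 F [-0.2  0.4 -1.7] g 0.297 j [ 0.17  0.11 -0.36  1.1  -0.    1.25]
```

View pics/w3.png

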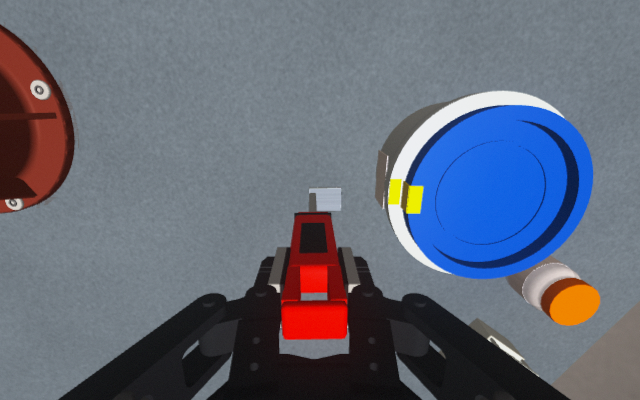

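Wrist view: blue lid ellipse centred around (490,190), yellow marks on the rim (415,199) and the shoulder edge (395,190), lever toe at (328,199).

```bash
python3 - <<'E'
from snap import *
from scipy.optimize import least_squares
p,d,c=load('w3')
b=mask(p,100,130).astype(np.uint8);k,l,s,_=cv2.connectedComponentsWithStats(b);w=(l==1+np.argmax(s[1:,4]))|mask(p,24,35)&(np.arange(640)>403)
h=cv2.convexHull(max(cv2.findContours(w.astype(np.uint8),0,1)[0],key=len))[:,0]
P=plane(c,h,.130);cam=-c['R'].T@c['t']
c0,r0=circ(P);print('all',c0,r0)
dirv=(cam[:2]-c0);dirv/=np.linalg.norm(dirv)
far=((P[:,:2]-c0)@dirv)<0.01
f=least_squares(lambda x:np.hypot(*(P[far,:2]-x).T)-.082,c0);print('far',f.x,np.abs(f.fun).max())
C=f.x
y=mask(p,24,35);y[:,:300]=0;k,l,s,ce=cv2.connectedComponentsWithStats(y.astype(np.uint8))
for i in range(1,k):
  if s[i,4]>20:
    for z in(.130,.104):
      q=plane(c,ce[i],z)[0];v=q[:2]-C;print(s[i],ce[i],z,q.round(4),'r',np.hypot(*v).round(4),'ang',np.degrees(np.arctan2(-v[1],-v[0])).round(2))
# shoulder outer edge: white region hull
wm=(hsv(p)[:,:,1]<40)&(hsv(p)[:,:,2]>215);wm[:,:380]=0;wm[:80]=0;wm[285:]=0;wm[:,560:]=0
k,l,s,_=cv2.connectedComponentsWithStats(wm.astype(np.uint8));Q=cloud(c,d,l==1+np.argmax(s[1:,4]));print('shoulder',np.percentile(Q,[2,50,98],axis=0).round(4).tolist())
e=[(cv2.findContours((l==1+np.argmax(s[1:,4])).astype(np.uint8),0,1)[0][0])[:,0]]
hh=cv2.convexHull(e[0])[:,0];S=plane(c,hh,.104)
S=S[np.abs(np.hypot(*(S[:,:2]-C).T)-.094)<.005];g=least_squares(lambda x:np.hypot(*(S[:,:2]-x).T)-.094,C);print('sh fit',g.x,len(S),np.abs(g.fun).max())
# toe
hs=hsv(p);t=(hs[:,:,1]<60)&(hs[:,:,2]>165);t[:180]=0;t[215:]=0;t[:,:300]=0;t[:,350:]=0
P=plane(c,np.argwhere(t)[:,::-1],.129);print('toe',cv2.minAreaRect(np.float32(P[:,:2])),np.median(cloud(c,d,t),0),P.mean(0))
o,R=st();u=np.array([.8788,.477]);q=(P[:,:2]-o['ee_pos'][:2]);print('toe along jaw',np.percentile(q@R[:2,1],[1,99]),'across',np.percentile(q@R[:2,0],[1,99]))
E
```

```text
all [0.55318639 0.22356611] 0.08320674084159532
far [0.55546943 0.22351031] 0.000579211040046948
[388 179  13  25 277] [394.23826715 191.01805054] 0.13 [0.4681 0.1859 0.13  ] r 0.0951 ang 23.27
[388 179  13  25 277] [394.23826715 191.01805054] 0.104 [0.4781 0.1829 0.104 ] r 0.0874 ang 27.71
[406 185  17  29 400] [413.7825 198.89  ] 0.13 [0.4877 0.1882 0.13  ] r 0.0764 ang 27.55
[406 185  17  29 400] [413.7825 198.89  ] 0.104 [0.4997 0.1853 0.104 ] r 0.0676 ang 34.43
shoulder [[0.4643, 0.1328, 0.1022], [0.4927, 0.248, 0.1037], [0.5613, 0.3153, 0.1051]]
sh fit [0.55610238 0.22353056] 44 0.0014061643466703466
toe ((0.4172288477420807, 0.14935354888439178), (0.028386926278471947, 0.02094351127743721), 28.44674301147461) [0.41955101 0.15100908 0.12893655] [0.41923263 0.15102692 0.129     ]
t 6.1 p [0.4078 0.1449 0.26  ] yaw_y 28.46 F [ 0.4 -0.5 -1.4] g 0.296 j [ 0.17  0.11 -0.36  1.1  -0.    1.25]
toe along jaw [-0.00293075  0.02438588] across [-0.0110662   0.00987902]
```

```bash
python3 - <<'E'
from snap import *
u=np.array([.8862,.4633]);C=np.array([.5555,.2235])
rel([*(C-.135*u),.241],27.6)
E
```

```text
t 6.1 p [0.4078 0.1449 0.26  ] yaw_y 28.46 F [ 0.4 -0.5 -1.4] g 0.296 j [ 0.17  0.11 -0.36  1.1  -0.    1.25]
 -> travel [0.0007 0.0323 0.0189] turn 0.015
```

Call:
jog_arm --commands '[{"travel": [0,0.01,0.01],"turn": 0.015},{"travel": [0.0007,0.025,0.019],"turn": 0.015},{"travel": [0.0007,0.0323,0.019],"turn": 0.015},{"travel": [0.0007,0.0323,0.019],"turn": 0.015}]'

```text
time: 6.6
ee_pos: [0.436, 0.162, 0.2407]
orientation: [[-0.465, 0.885, -0.001], [0.885, 0.465, -0.0], [0.0, -0.0, -1.0]]
contact_force: [-1.2, -0.0, -1.6]
gripper_width: 0.298
```

```bash
python3 - <<'E'
from snap import *
snap('wrist','w4')
u=np.array([.8862,.4633]);C=np.array([.5555,.2235])
rel([*(C-.0945*u),.241],27.6)
p,d,c=load('w4');hs=hsv(p);t=(hs[:,:,1]<60)&(hs[:,:,2]>165);t[:180]=0;t[215:]=0;t[:,:300]=0;t[:,350:]=0
Q=cloud(c,d,t);print('toe top z',np.percentile(Q[:,2],[10,50,90]))
E
```

```text
t 6.65 p [0.4357 0.1618 0.2409] yaw_y 27.69 F [-0.3  0.6 -0.9] g 0.299 j [ 0.2   0.18 -0.32  1.07 -0.    1.29]
 -> travel [-0.0009  0.0403 -0.0001] turn 0.0016
toe top z [0.10886723 0.10971206 0.11049771]
```

Call:
jog_arm --commands '[{"travel": [-0.0006,0.01,0],"turn": 0},{"travel": [-0.0006,0.02,0],"turn": 0},{"travel": [-0.0006,0.028,0],"turn": 0},{"travel": [-0.0006,0.034,0],"turn": 0},{"travel": [-0.0006,0.04,0],"turn": 0},{"travel": [-0.0006,0.04,0],"turn": 0}]'

```text
time: 7.4
ee_pos: [0.4715, 0.1799, 0.2409]
orientation: [[-0.465, 0.886, -0.0], [0.886, 0.465, -0.0], [-0.0, -0.0, -1.0]]
contact_force: [-0.4, -0.2, -1.4]
gripper_width: 0.297
```

```bash
python3 - <<'E'
from snap import *
st();snap('wrist','w5');cv2.imwrite('pics/w5c.png',cv2.resize(cv2.imread('pics/w5.png')[80:340,230:590],None,fx=2,fy=2))
E
```

```text
t 7.4 p [0.4715 0.1799 0.2409] yaw_y 27.68 F [-0.4 -0.2 -1.4] g 0.297 j [ 0.22  0.26 -0.22  1.09 -0.    1.31]
```

View pics/w5c.png

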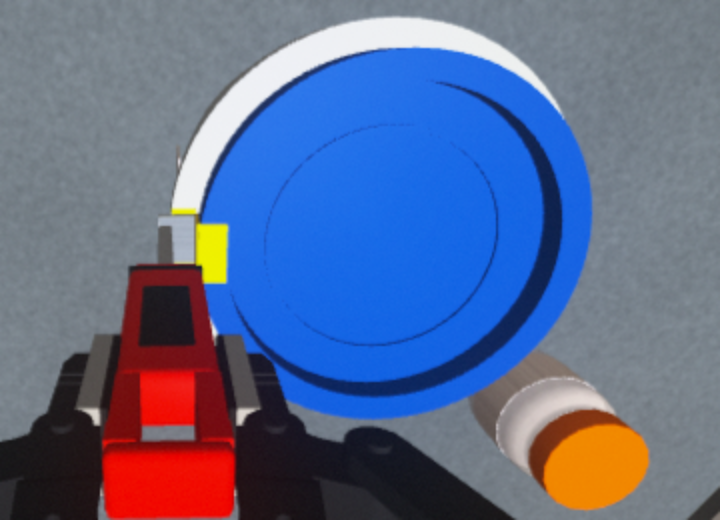

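The toe is under the lip, centred on the yellow mark (210,253) in the crop. Next I rest the heel and loosen the jaws so the handle can tip between the fingers.

Call:
jog_arm --commands '[{"travel": [0,0,0.0015],"turn": 0},{"travel": [0,0,0.0015],"turn": 0}]'

```text
time: 7.7
ee_pos: [0.471, 0.1796, 0.2394]
orientation: [[-0.464, 0.886, -0.0], [0.886, 0.464, -0.0], [0.0, -0.0, -1.0]]
contact_force: [-0.1, -0.3, -1.8]
gripper_width: 0.295
```

Call:
jog_arm --commands '[{"travel": [0,0,0],"turn": 0},{"travel": [0,0,0],"turn": 0},{"travel": [0,0,0],"turn": 0}]' --claw 0.5

```text
time: 8.07
ee_pos: [0.4713, 0.1798, 0.2396]
orientation: [[-0.464, 0.886, 0.0], [0.886, 0.464, 0.0], [-0.0, 0.0, -1.0]]
contact_force: [0.1, 0.8, -0.5]
gripper_width: 0.498
```

Call:
jog_arm --commands '[{"travel": [0,-0.006,0],"turn": 0},{"travel": [0,-0.012,0],"turn": 0},{"travel": [0,-0.018,0.001],"turn": 0},{"travel": [0,-0.024,0.002],"turn": 0},{"travel": [0,-0.029,0.003],"turn": 0},{"travel": [0,-0.034,0.004],"turn": 0},{"travel": [0,-0.04,0.005],"turn": 0}]'

```text
time: 8.95
ee_pos: [0.4357, 0.1611, 0.2345]
orientation: [[-0.464, 0.886, 0.0], [0.886, 0.464, 0.0], [-0.0, 0.0, -1.0]]
contact_force: [1.1, 0.1, -0.7]
gripper_width: 0.496
```

```bash
python3 - <<'E'
from snap import *
st();snap('wrist','w6')
a=cv2.imread('pics/w6.png')[80:400,130:590]
cv2.imwrite('pics/w6c.png',cv2.resize(a,None,fx=1.6,fy=1.6))
E
```

```text
t 8.95 p [0.4357 0.1611 0.2345] yaw_y 27.67 F [ 1.1  0.1 -0.7] g 0.496 j [ 0.2   0.19 -0.33  1.05  0.    1.28]
```

View pics/w6c.png

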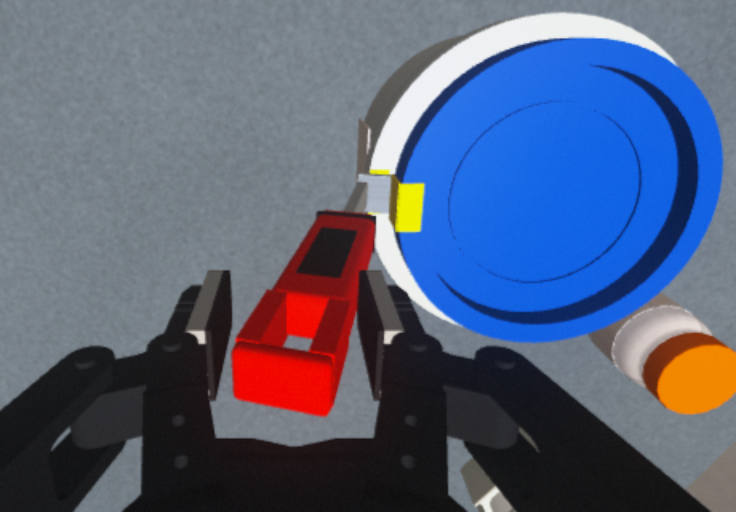

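The handle is tipping outward between the fingers and the toe is still at the mark. I'll carry on.

Call:
jog_arm --commands '[{"travel": [0,-0.005,0.001],"turn": 0},{"travel": [0,-0.01,0.002],"turn": 0},{"travel": [0,-0.015,0.003],"turn": 0},{"travel": [0,-0.02,0.004],"turn": 0},{"travel": [0,-0.024,0.005],"turn": 0},{"travel": [0,-0.028,0.005],"turn": 0},{"travel": [0,-0.032,0.005],"turn": 0},{"travel": [0,-0.035,0.005],"turn": 0}]'

```text
time: 10.0
ee_pos: [0.4046, 0.1448, 0.2295]
orientation: [[-0.464, 0.886, 0.0], [0.886, 0.464, 0.0], [0.0, 0.0, -1.0]]
contact_force: [0.5, 0.7, -0.5]
gripper_width: 0.497
```

```bash
cat > lid.py <<'E'
from snap import *
def lidtilt(tag,zmin=.10):
    p,d,c=load(tag);b=mask(p,100,130).astype(np.uint8);k,l,s,_=cv2.connectedComponentsWithStats(b);w=cv2.erode((l==1+np.argmax(s[1:,4])).astype(np.uint8),np.ones((3,3)))>0
    Q=cloud(c,d,w);
    r=np.hypot(*(Q[:,:2]-np.median(Q[:,:2],0)).T);P=Q[r<.05]
    A=np.c_[P[:,:2]-np.median(P[:,:2],0),np.ones(len(P))];x=np.linalg.lstsq(A,P[:,2],rcond=None)[0]
    x=np.linalg.lstsq(A[abs(A@x-P[:,2])<.004],P[abs(A@x-P[:,2])<.004,2],rcond=None)[0]
    print('lid panel slope deg',np.degrees(np.arctan(x[:2])).round(2),'tilt',np.degrees(np.arctan(np.hypot(*x[:2]))).round(2),'z',x[2].round(4),'at',np.median(Q[:,:2],0).round(4))
    y=mask(p,24,35);y[:,:300]=0;Y=cloud(c,d,y);print('yellow z',np.percentile(Y[:,2],[10,50,90]).round(4) if len(Y) else 0)
E
python3 - <<'E'
from lid import *
st();snap('wrist','w7');lidtilt('w3');lidtilt('w6');lidtilt('w7')
E
```

```text
t 10.0 p [0.4046 0.1448 0.2295] yaw_y 27.67 F [ 0.5  0.7 -0.5] g 0.497 j [ 0.17  0.12 -0.42  1.02  0.    1.26]
lid panel slope deg [0.02 0.03] tilt 0.04 z 0.1167 at [0.559  0.2326]
yellow z [0.104  0.1297 0.131 ]
lid panel slope deg [-0.51 -0.24] tilt 0.56 z 0.1173 at [0.5583 0.2327]
yellow z [0.1305 0.1318 0.1326]
lid panel slope deg [-1.66 -0.87] tilt 1.87 z 0.1185 at [0.5599 0.2342]
yellow z [0.1338 0.135  0.1359]
```

Call:
jog_arm --commands '[{"travel": [0,-0.004,0],"turn": 0},{"travel": [0,-0.007,0.001],"turn": 0},{"travel": [0,-0.01,0.002],"turn": 0},{"travel": [0,-0.013,0.002],"turn": 0},{"travel": [0,-0.016,0.003],"turn": 0},{"travel": [0,-0.016,0.003],"turn": 0}]' --claw 0.6

```text
time: 10.8
ee_pos: [0.3904, 0.1373, 0.2265]
orientation: [[-0.464, 0.886, -0.0], [0.886, 0.464, -0.0], [-0.0, -0.0, -1.0]]
contact_force: [-1.5, -0.5, -0.5]
gripper_width: 0.603
```

```bash
python3 - <<'E'
from lid import *
st();snap('wrist','w8');lidtilt('w8')
E
```

```text
t 10.8 p [0.3904 0.1373 0.2265] yaw_y 27.67 F [-1.5 -0.5 -0.5] g 0.603 j [ 0.16  0.1  -0.46  1.01 -0.    1.25]
lid panel slope deg [-1.68 -0.84] tilt 1.87 z 0.1186 at [0.5576 0.232 ]
yellow z [0.1334 0.1349 0.1358]
```

```bash
python3 - <<'E'
import cv2
a=cv2.imread('pics/w8.png')[100:400,130:590]
cv2.imwrite('pics/w8c.png',cv2.resize(a,None,fx=1.7,fy=1.7))
E
```

```text
(no output)
```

View pics/w8c.png

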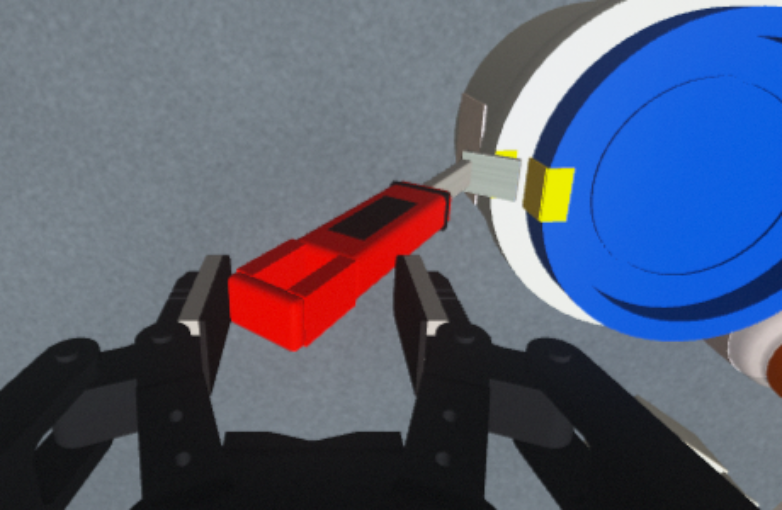

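The toe has slid out of the lip. The lever now leans on the outer finger with its toe still on the shoulder at (490,178), and the lid is only about 5 mm up. I'll measure the lever before recovering it.

```bash
python3 - <<'E'
from lid import *
p,d,c=load('w8');o,R=st()
C=np.array([.5555,.2235]);u=np.array([.8862,.4633])
def at(x,y):
    X,Y=int(130+x/1.7),int(100+y/1.7);m=np.zeros(d.shape,bool);m[Y-1:Y+2,X-1:X+2]=1
    q=np.median(cloud(c,d,m),0);return q,'r',round(-(q[:2]-C)@u,4),'lat',round((q[:2]-C)@[-u[1],u[0]],4)
for n,a in dict(toetipL=(516,172),toetipR=(515,195),heelL=(470,158),heelR=(475,188),handleBot=(425,190),top=(300,285),topouter=(237,283),topinner_near=(300,340),inner=(350,290),rim=(555,195),shoulder=(480,240)).items():print(n,*at(*a))
cc=np.array([.5555,.2235])
b=mask(p,100,130).astype(np.uint8);k,l,s,_=cv2.connectedComponentsWithStats(b);w=(l==1+np.argmax(s[1:,4]))
E
```

```text
t 10.85 p [0.3905 0.1374 0.2265] yaw_y 27.67 F [ 0.  -0.2  0.6] g 0.598 j [ 0.16  0.1  -0.46  1.01 -0.    1.25]
toetipL [0.47782537 0.18745597 0.11439385] r 0.0855 lat 0.004
toetipR [0.48350692 0.1775149  0.11442668] r 0.0851 lat -0.0074
heelL [0.45922535 0.18218388 0.09989905] r 0.1045 lat 0.008
heelR [0.46990664 0.16948219 0.10265783] r 0.1009 lat -0.0082
handleBot [0.43032582 0.16620682 0.1487836 ] r 0.1375 lat 0.0072
top [0.38435221 0.14187219 0.22618563] r 0.1895 lat 0.007
topouter [0.36872905 0.13271716 0.22363552] r 0.2076 lat 0.0061
topinner_near [0.39010632 0.1311245  0.23488217] r 0.1894 lat -0.0052
inner [0.40121966 0.14143702 0.21486839] r 0.1747 lat -0.0012
rim [0.48892566 0.1888167  0.13499301] r 0.0751 lat 0.0001
shoulder [ 5.45585955e-01  1.18795031e-01 -3.06696439e-04] r 0.0573 lat -0.0882
```

Recovering: the outer finger pushes the handle back upright, then I regrip.

Call:
jog_arm --commands '[{"travel": [0,0.01,0],"turn": 0},{"travel": [0,0.02,-0.001],"turn": 0},{"travel": [0,0.03,-0.003],"turn": 0},{"travel": [0,0.04,-0.005],"turn": 0},{"travel": [0,0.05,-0.007],"turn": 0},{"travel": [0,0.06,-0.009],"turn": 0},{"travel": [0,0.068,-0.01],"turn": 0},{"travel": [0,0.074,-0.01],"turn": 0},{"travel": [0,0.074,-0.01],"turn": 0}]'

```text
time: 11.98
ee_pos: [0.4564, 0.172, 0.2364]
orientation: [[-0.465, 0.886, -0.0], [0.886, 0.465, -0.0], [0.0, -0.0, -1.0]]
contact_force: [-0.4, -0.5, -0.7]
gripper_width: 0.596
```

```bash
python3 - <<'E'
from lid import *
st();snap('wrist','w9');lidtilt('w9')
a=cv2.imread('pics/w9.png')[100:400,130:590]
cv2.imwrite('pics/w9c.png',cv2.resize(a,None,fx=1.7,fy=1.7))
E
```

```text
t 11.975 p [0.4564 0.172  0.2364] yaw_y 27.68 F [-0.4 -0.5 -0.7] g 0.596 j [ 0.21  0.23 -0.27  1.07  0.    1.3 ]
lid panel slope deg [-1.69 -0.87] tilt 1.9 z 0.1186 at [0.5601 0.2342]
yellow z [0.1338 0.135  0.1361]
```

View pics/w9c.png

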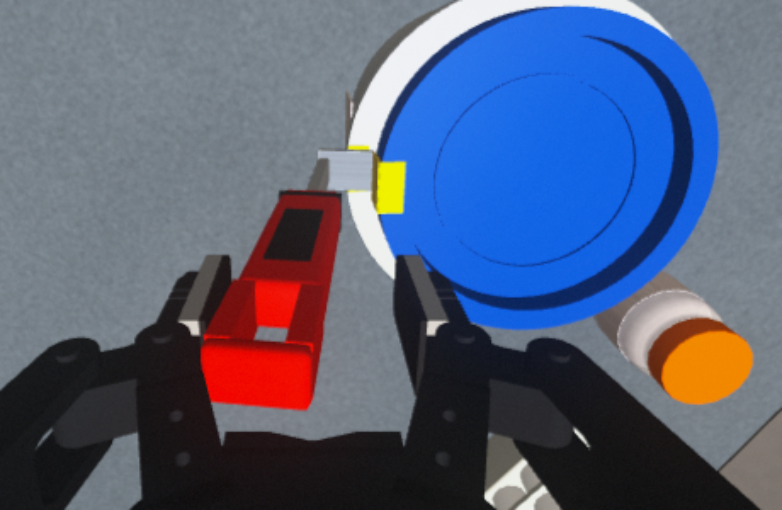

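The lever is nearly upright against the outer finger, with its toe (345,168) entering the lip at the mark. I'll close on it.

Call:
jog_arm --commands '[{"travel": [0,0,0],"turn": 0},{"travel": [0,0,0],"turn": 0},{"travel": [0,0,0],"turn": 0},{"travel": [0,0,0],"turn": 0}]' --claw 0 --newtons 60

```text
time: 12.52
ee_pos: [0.4568, 0.172, 0.2371]
orientation: [[-0.464, 0.886, 0.002], [0.886, 0.464, 0.001], [-0.0, 0.002, -1.0]]
contact_force: [1.4, 1.3, 5.2]
gripper_width: 0.295
```

```bash
cat > lev.py <<'E'
from lid import *
C=np.array([.5555,.2235]);u=np.array([.8862,.4633]);n=np.array([-.4633,.8862])
def lev(tag):
    p,d,c=load(tag);o,R=st();h=hsv(p)
    m=mask(p,0,9,150,40)|mask(p,172,180,150,40);m[:,:180]=0;m[:,450:]=0
    Q=cloud(c,d,m);r=-(Q[:,:2]-C)@u;l=(Q[:,:2]-C)@n;z=Q[:,2]
    print('TCP r',round(-(o['ee_pos'][:2]-C)@u,4),'lat',round((o['ee_pos'][:2]-C)@n,4))
    for a,b in((.145,.16),(.16,.175),(.175,.19),(.19,.205),(.205,.22),(.22,.235),(.235,.25),(.25,.262),(.262,.29)):
        k=(z>a)&(z<b)
        if k.sum()>15:print('z',(a+b)/2,k.sum(),'r',np.percentile(r[k],[3,97]).round(4),'lat',np.percentile(l[k],[3,97]).round(4))
    print('zmax',np.percentile(z,98))
    t=(h[:,:,1]<70)&(h[:,:,2]>120);t[:150]=0;t[225:]=0;t[:,:250]=0;t[:,420:]=0
    Q=cloud(c,d,t);r=-(Q[:,:2]-C)@u;l=(Q[:,:2]-C)@n;k=(Q[:,2]>.1055)&(r>.0825)&(abs(l)<.02)&(Q[:,2]<.145)
    print('toe',k.sum(),np.percentile(np.c_[r,l,Q[:,2]][k],[3,50,97],axis=0).round(4).tolist() if k.sum() else 0)
E
python3 - <<'E'
from lev import *
snap('wrist','w10');lev('w10');lidtilt('w10')
E
```

```text
t 12.575 p [0.4568 0.172  0.2371] yaw_y 27.67 F [1.3 0.5 6.6] g 0.295 j [ 0.21  0.23 -0.27  1.07  0.    1.3 ]
TCP r 0.1113 lat 0.0001
z 0.16749999999999998 145 r [0.0982 0.1211] lat [0.0062 0.0077]
z 0.1825 225 r [0.0982 0.1218] lat [0.0063 0.0077]
z 0.1975 161 r [0.0981 0.1221] lat [0.0058 0.0078]
z 0.2125 216 r [0.0982 0.1226] lat [0.0056 0.0078]
z 0.22749999999999998 606 r [0.0989 0.1226] lat [0.006  0.0079]
z 0.2425 1361 r [0.0992 0.1225] lat [-0.0067  0.0078]
z 0.256 582 r [0.0973 0.1234] lat [-0.      0.0081]
z 0.276 2674 r [0.0991 0.1231] lat [-0.0068  0.0078]
zmax 0.2692657017569409
toe 636 [[0.0843, -0.0106, 0.1063], [0.096, 0.001, 0.1077], [0.1096, 0.0101, 0.1089]]
lid panel slope deg [-1.69 -0.88] tilt 1.9 z 0.1187 at [0.5587 0.2328]
yellow z [0.1051 0.135  0.1359]
```

Call:
jog_arm --commands '[{"travel": [0,0,-0.002],"turn": 0},{"travel": [0,0,-0.002],"turn": 0},{"travel": [0,0.006,-0.002],"turn": 0},{"travel": [0,0.012,-0.002],"turn": 0},{"travel": [0,0.0175,-0.002],"turn": 0},{"travel": [0,0.0175,-0.002],"turn": 0},{"travel": [0,0.0175,-0.0005],"turn": 0},{"travel": [0,0.0175,-0.0005],"turn": 0}]'

```text
time: 13.58
ee_pos: [0.4717, 0.18, 0.2373]
orientation: [[-0.464, 0.886, 0.0], [0.886, 0.464, 0.0], [-0.0, 0.0, -1.0]]
contact_force: [0.0, -0.7, 2.1]
gripper_width: 0.299
```

```bash
python3 - <<'E'
from lev import *
snap('wrist','w11');lev('w11');lidtilt('w11')
E
```

```text
t 13.625 p [0.4717 0.18   0.2373] yaw_y 27.67 F [-1.   0.3  2.8] g 0.293 j [ 0.22  0.26 -0.23  1.08  0.    1.31]
TCP r 0.0944 lat 0.0002
z 0.16749999999999998 142 r [0.0819 0.1043] lat [0.0067 0.0079]
z 0.1825 232 r [0.0816 0.1051] lat [0.0064 0.0079]
z 0.1975 159 r [0.0814 0.1055] lat [0.0062 0.0079]
z 0.2125 211 r [0.0814 0.1058] lat [0.006 0.008]
z 0.22749999999999998 600 r [0.082  0.1058] lat [0.0063 0.0081]
z 0.2425 1364 r [0.0824 0.1056] lat [-0.0066  0.008 ]
z 0.256 597 r [0.0799 0.1067] lat [-0.0002  0.0083]
z 0.276 2683 r [0.0821 0.1061] lat [-0.0067  0.0079]
zmax 0.26948327516620185
toe 221 [[0.0829, -0.01, 0.1065], [0.0866, 0.0023, 0.1079], [0.0947, 0.0105, 0.109]]
lid panel slope deg [-1.66 -0.88] tilt 1.88 z 0.1187 at [0.5592 0.2333]
yellow z [0.1328 0.135  0.1358]
```

Call:
jog_arm --commands '[{"travel": [0,0.0015,0],"turn": 0},{"travel": [0,0.0015,0.0005],"turn": 0}]'

```text
time: 13.88
ee_pos: [0.4723, 0.1803, 0.2373]
orientation: [[-0.464, 0.886, -0.001], [0.886, 0.464, -0.001], [-0.0, -0.001, -1.0]]
contact_force: [-6.8, -2.7, 16.5]
gripper_width: 0.295
```

Call:
jog_arm --commands '[{"travel": [0,0,0],"turn": 0},{"travel": [0,0,0],"turn": 0},{"travel": [0,0,0],"turn": 0},{"travel": [0,-0.012,0.005],"turn": 0},{"travel": [0,-0.022,0.01],"turn": 0},{"travel": [0,-0.03,0.014],"turn": 0},{"travel": [0,-0.038,0.016],"turn": 0},{"travel": [0,-0.045,0.018],"turn": 0},{"travel": [0,-0.052,0.02],"turn": 0},{"travel": [0,-0.058,0.022],"turn": 0},{"travel": [0,-0.061,0.023],"turn": 0},{"travel": [0,-0.061,0.023],"turn": 0}]' --claw 1

```text
time: 15.38
ee_pos: [0.4189, 0.1523, 0.2135]
orientation: [[-0.464, 0.886, -0.0], [0.886, 0.464, -0.0], [-0.0, -0.0, -1.0]]
contact_force: [-0.8, -0.4, 1.4]
gripper_width: 0.998
```

```bash
python3 - <<'E'
from lev import *
snap('wrist','w12');lev('w12');lidtilt('w12')
E
```

```text
t 15.425 p [0.419  0.1523 0.2136] yaw_y 27.67 F [-1.2 -0.2  1.6] g 1.003 j [ 0.18  0.17 -0.42  0.99 -0.    1.27]
TCP r 0.1539 lat 0.0001
z 0.1525 147 r [0.1164 0.143 ] lat [-0.0017  0.0076]
z 0.16749999999999998 512 r [0.1192 0.1515] lat [-0.0055  0.0075]
z 0.1825 491 r [0.1277 0.1614] lat [-0.0061  0.0074]
z 0.1975 728 r [0.1378 0.1714] lat [-0.0059  0.0074]
z 0.2125 1927 r [0.1484 0.1819] lat [-0.0056  0.0075]
z 0.22749999999999998 1937 r [0.1581 0.1945] lat [-0.0074  0.0075]
z 0.2425 2566 r [0.1674 0.1923] lat [-0.0073  0.0074]
zmax 0.24640144801861857
toe 772 [[0.083, -0.0106, 0.107], [0.0927, 0.0005, 0.1132], [0.1153, 0.0097, 0.1389]]
lid panel slope deg [-3.11 -1.57] tilt 3.48 z 0.1202 at [0.5598 0.235 ]
yellow z [0.1376 0.1389 0.1398]
```

The lid has popped: it is tipped 3.5° and the mark is 9 mm up. Now I bring the lever upright and regrip it.

Call:
jog_arm --commands '[{"travel": [0,0,0],"turn": 0},{"travel": [0,0.004,-0.002],"turn": 0},{"travel": [0,0.012,-0.006],"turn": 0},{"travel": [0,0.02,-0.011],"turn": 0},{"travel": [0,0.03,-0.015],"turn": 0},{"travel": [0,0.04,-0.019],"turn": 0},{"travel": [0,0.048,-0.022],"turn": 0},{"travel": [0,0.051,-0.023],"turn": 0},{"travel": [0,0.051,-0.023],"turn": 0}]' --claw 0.6

```text
time: 16.55
ee_pos: [0.4642, 0.1761, 0.2364]
orientation: [[-0.465, 0.886, -0.0], [0.886, 0.465, -0.0], [0.0, -0.0, -1.0]]
contact_force: [-0.1, 0.6, 0.0]
gripper_width: 0.592
```

```bash
python3 - <<'E'
from lev import *
snap('wrist','w13');lev('w13');lidtilt('w13')
E
```

```text
t 16.6 p [0.4639 0.176  0.2363] yaw_y 27.68 F [ 0.1 -0.1 -0. ] g 0.603 j [ 0.22  0.25 -0.25  1.07 -0.    1.3 ]
TCP r 0.1032 lat 0.0003
z 0.16749999999999998 172 r [0.0905 0.1145] lat [0.0033 0.0076]
z 0.1825 248 r [0.0915 0.1165] lat [-0.0025  0.0077]
z 0.1975 197 r [0.0936 0.1186] lat [-0.0026  0.0076]
z 0.2125 266 r [0.0954 0.1206] lat [-0.0032  0.0076]
z 0.22749999999999998 725 r [0.098  0.1222] lat [-0.0011  0.0079]
z 0.2425 1433 r [0.1    0.1251] lat [-0.0067  0.0078]
z 0.256 758 r [0.101  0.1277] lat [-0.0055  0.0079]
z 0.276 2502 r [0.1031 0.1268] lat [-0.007   0.0077]
zmax 0.26869400050821696
toe 314 [[0.0827, -0.0104, 0.1068], [0.0882, 0.001, 0.1084], [0.097, 0.0102, 0.1097]]
lid panel slope deg [-3.07 -1.59] tilt 3.46 z 0.1203 at [0.5599 0.2349]
yellow z [0.1377 0.1389 0.1398]
```

Call:
jog_arm --commands '[{"travel": [0,0,0],"turn": 0},{"travel": [0,0,0],"turn": 0},{"travel": [0,0,0],"turn": 0},{"travel": [0,0,0],"turn": 0}]' --claw 0

```text
time: 17.1
ee_pos: [0.4645, 0.1761, 0.2368]
orientation: [[-0.464, 0.886, 0.001], [0.886, 0.464, 0.0], [-0.0, 0.001, -1.0]]
contact_force: [1.8, 0.4, 3.8]
gripper_width: 0.293
```

Call:
jog_arm --commands '[{"travel": [0,0,-0.002],"turn": 0},{"travel": [0,0,-0.002],"turn": 0},{"travel": [0,-0.015,-0.003],"turn": 0},{"travel": [0,-0.035,-0.003],"turn": 0},{"travel": [0,-0.065,-0.01],"turn": 0},{"travel": [0,-0.09,-0.02],"turn": 0},{"travel": [0,-0.09,-0.02],"turn": 0}]'

```text
time: 17.98
ee_pos: [0.3827, 0.1335, 0.257]
orientation: [[-0.464, 0.886, 0.0], [0.886, 0.464, -0.0], [-0.0, 0.0, -1.0]]
contact_force: [0.4, 0.6, -1.0]
gripper_width: 0.293
```

```bash
python3 - <<'E'
from lev import *
snap('wrist','w14');lev('w14');lidtilt('w14')
p,d,c=load('w14');o,R=st();hs=hsv(p);t=(hs[:,:,1]<60)&(hs[:,:,2]>165);t[:180]=0;t[215:]=0;t[:,:290]=0;t[:,355:]=0
Q=cloud(c,d,t);q=Q-o['ee_pos'];print('toe jaw',np.percentile(q@R[:,1],[2,98]).round(4),'x',np.percentile(q@R[:,0],[2,98]).round(4),'z',np.percentile(q[:,2],[10,50,90]).round(4))
E
```

```text
t 18.025 p [0.3837 0.1339 0.2568] yaw_y 27.64 F [ 1.1  0.2 -1.8] g 0.293 j [ 0.16  0.06 -0.42  1.09 -0.    1.24]
TCP r 0.1937 lat 0.0002
z 0.1825 69 r [0.1824 0.204 ] lat [0.0067 0.0077]
z 0.1975 270 r [0.1821 0.2054] lat [0.0065 0.0079]
z 0.2125 158 r [0.1817 0.2059] lat [0.0059 0.0077]
z 0.22749999999999998 199 r [0.1818 0.2061] lat [0.0054 0.0079]
z 0.2425 444 r [0.1822 0.2064] lat [0.0061 0.008 ]
z 0.256 1281 r [0.1833 0.2052] lat [-0.0061  0.0079]
z 0.276 3614 r [0.1821 0.2067] lat [-0.0064  0.008 ]
zmax 0.28954766893642425
toe 629 [[0.1683, -0.0108, 0.1265], [0.1797, 0.0005, 0.128], [0.1934, 0.0101, 0.1292]]
lid panel slope deg [-3.09 -1.52] tilt 3.44 z 0.1202 at [0.5601 0.2338]
yellow z [0.104  0.1381 0.1395]
t 18.025 p [0.3837 0.1339 0.2568] yaw_y 27.64 F [ 1.1  0.2 -1.8] g 0.293 j [ 0.16  0.06 -0.42  1.09 -0.    1.24]
toe jaw [-0.0006  0.0256] x [-0.0111  0.0097] z [-0.1296 -0.1288 -0.128 ]
```

```bash
python3 - <<'E'
from snap import *
rel([.5001,-.2222,.186],92.95)
p,d,c=load('w3');R=np.array([[-.477,.879,0],[.879,.477,0],[0,0,-1]]);hs=hsv(p);t=(hs[:,:,1]<60)&(hs[:,:,2]>165);t[:180]=0;t[215:]=0;t[:,:290]=0;t[:,355:]=0
q=cloud(c,d,t)-[.4079,.1449,.26];print('w3 toe jaw',np.percentile(q@R[:,1],[2,98]).round(4),'x',np.percentile(q@R[:,0],[2,98]).round(4),np.median(q[:,2]))
E
```

```text
t 18.025 p [0.3837 0.1339 0.2568] yaw_y 27.64 F [ 1.1  0.2 -1.8] g 0.293 j [ 0.16  0.06 -0.42  1.09 -0.    1.24]
 -> travel [-0.3694 -0.0622  0.0708] turn -1.1398
w3 toe jaw [-0.0012  0.0242] x [-0.011   0.0098] -0.13106344546040027
```

Call:
jog_arm --commands '[{"travel": [-0.369,-0.062,0.04],"turn": -1.14},{"travel": [-0.369,-0.062,0.05],"turn": -1.14},{"travel": [-0.369,-0.062,0.06],"turn": -1.14},{"travel": [-0.369,-0.062,0.071],"turn": -1.14},{"travel": [-0.369,-0.062,0.071],"turn": -1.14},{"travel": [-0.369,-0.062,0.071],"turn": -1.14},{"travel": [-0.369,-0.062,0.071],"turn": -1.14},{"travel": [-0.369,-0.062,0.071],"turn": -1.14},{"travel": [-0.369,-0.062,0.071],"turn": -1.14},{"travel": [-0.369,-0.062,0.071],"turn": -1.14},{"travel": [-0.369,-0.062,0.071],"turn": -1.14}]'

```text
time: 19.4
ee_pos: [0.501, -0.2205, 0.1859]
orientation: [[-0.999, -0.053, 0.001], [-0.053, 0.999, -0.0], [-0.001, -0.0, -1.0]]
contact_force: [-0.4, -0.5, -0.8]
gripper_width: 0.296
```

```bash
python3 - <<'E'
from snap import *
snap('wrist','w15');rel([.590,-.2176,.186],92.95)
p,d,c=load('w15');o,R=st()
h=hsv(p)
m=mask(p,0,8,200,200);m[:280]=0;Q=cloud(c,d,m);q=Q-o['ee_pos'];k=q[:,2]>.025;print('top',np.percentile(q[k]@R[:,1],[2,98]).round(4),'z',np.median(Q[k,2]))
E
```

```text
t 19.45 p [ 0.501  -0.2207  0.1859] yaw_y 93.04 F [ 0.3 -0.1 -1.3] g 0.295 j [-0.55  0.38 -0.2   0.99  0.   -0.6 ]
 -> travel [-0.089  -0.0017 -0.0001] turn 0.0015
t 19.45 p [ 0.501  -0.2207  0.1859] yaw_y 93.04 F [ 0.3 -0.1 -1.3] g 0.295 j [-0.55  0.38 -0.2   0.99  0.   -0.6 ]
top [-0.0125  0.0115] z 0.21744122544359162
```

Call:
jog_arm --commands '[{"travel": [-0.01,-0.0017,-0.0005],"turn": 0},{"travel": [-0.03,-0.0017,-0.0005],"turn": 0},{"travel": [-0.045,-0.0017,-0.0005],"turn": 0},{"travel": [-0.06,-0.0017,-0.0005],"turn": 0},{"travel": [-0.075,-0.0017,-0.0005],"turn": 0},{"travel": [-0.089,-0.0017,-0.0005],"turn": 0},{"travel": [-0.089,-0.0017,-0.0005],"turn": 0}]'

```text
time: 20.32
ee_pos: [0.591, -0.2182, 0.1858]
orientation: [[-0.999, -0.053, 0.0], [-0.053, 0.999, -0.0], [-0.0, -0.0, -1.0]]
contact_force: [-0.5, -0.0, -1.8]
gripper_width: 0.299
```

Call:
jog_arm --commands '[{"travel": [0,0,0.006],"turn": 0},{"travel": [0,0,0.012],"turn": 0},{"travel": [0,0,0.0125],"turn": 0},{"travel": [0,0,0.0125],"turn": 0}]'

```text
time: 20.82
ee_pos: [0.5896, -0.2185, 0.1735]
orientation: [[-0.999, -0.052, -0.0], [-0.052, 0.999, 0.0], [0.0, 0.0, -1.0]]
contact_force: [0.8, -0.1, -0.7]
gripper_width: 0.293
```

Call:
jog_arm --commands '[{"travel": [0,0,0.001],"turn": 0},{"travel": [0,0,0.001],"turn": 0}]'

```text
time: 21.08
ee_pos: [0.5899, -0.2185, 0.1729]
orientation: [[-0.999, -0.052, 0.0], [-0.052, 0.999, -0.0], [-0.0, -0.0, -1.0]]
contact_force: [-1.6, 0.2, 0.9]
gripper_width: 0.294
```

Call:
jog_arm --commands '[{"travel": [0,0,0],"turn": 0},{"travel": [0,0,0],"turn": 0},{"travel": [0,0,0],"turn": 0}]' --claw 0.5

```text
time: 21.45
ee_pos: [0.5899, -0.2184, 0.1725]
orientation: [[-0.999, -0.052, 0.0], [-0.052, 0.999, 0.0], [-0.0, 0.0, -1.0]]
contact_force: [0.4, -0.3, 0.1]
gripper_width: 0.502
```

```bash
python3 - <<'E'
from snap import *
st();snap('wrist','w16');snap('scene','s16')
a=cv2.imread('pics/w16.png');b=cv2.imread('pics/s16.png')
cv2.imwrite('pics/c16.png',np.hstack([cv2.resize(a[100:400,180:460],(420,450)),cv2.resize(b[120:270,210:320],(330,450))]))
E
```

```text
t 21.45 p [ 0.5899 -0.2184  0.1725] yaw_y 92.99 F [ 0.4 -0.3  0.1] g 0.502 j [-0.47  0.54  0.02  1.05  0.   -0.52]
```

View pics/c16.png

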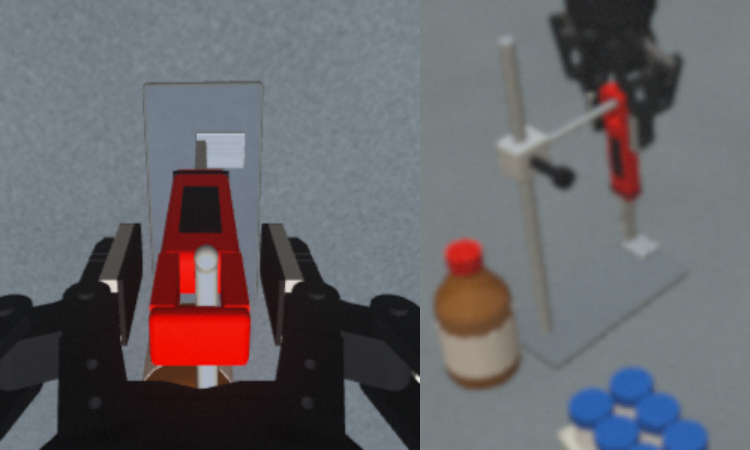

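The lever hangs on the hook with the rod through its slot (205,290 in the left panel). Opening fully and rising.

Call:
jog_arm --commands '[{"travel": [0,0,0],"turn": 0},{"travel": [0,0,0],"turn": 0},{"travel": [0,0,-0.02],"turn": 0},{"travel": [0,0,-0.06],"turn": 0},{"travel": [0,0,-0.1],"turn": 0},{"travel": [0.03,0,-0.11],"turn": 0},{"travel": [0.06,0,-0.11],"turn": 0},{"travel": [0.06,0,-0.11],"turn": 0}]' --claw 1

```text
time: 22.55
ee_pos: [0.5287, -0.2216, 0.2832]
orientation: [[-0.999, -0.051, 0.0], [-0.051, 0.999, -0.0], [-0.0, -0.0, -1.0]]
contact_force: [1.1, 0.1, 0.5]
gripper_width: 0.996
```

```bash
python3 - <<'E'
from snap import *
snap('wrist','w17');rel([.4881,.1883,.25],27.6)
p,d,c=load('w17');m=mask(p,0,9,150,60);m[:100]=0;m[330:]=0
Q=cloud(c,d,m);Q=Q[Q[:,2]>.19];print('lever top',len(Q),np.percentile(Q,[3,50,97],axis=0).round(4).tolist())
E
```

```text
t 22.6 p [ 0.5297 -0.2217  0.283 ] yaw_y 92.95 F [0.2 0.3 0.6] g 0.999 j [-0.52  0.37  0.05  1.25  0.   -0.58]
 -> travel [0.0205 0.4116 0.0328] turn 1.1406
lever top 675 [[0.5822, -0.2317, 0.1927], [0.5877, -0.2193, 0.2042], [0.5973, -0.2077, 0.2054]]
```

Call:
jog_arm --commands '[{"travel": [0.02,0.412,0.033],"turn": 1.14},{"travel": [0.02,0.412,0.033],"turn": 1.14},{"travel": [0.02,0.412,0.033],"turn": 1.14},{"travel": [0.02,0.412,0.033],"turn": 1.14},{"travel": [0.02,0.412,0.033],"turn": 1.14},{"travel": [0.02,0.412,0.033],"turn": 1.14},{"travel": [0.02,0.412,0.033],"turn": 1.14},{"travel": [0.02,0.412,0.033],"turn": 1.14},{"travel": [0.02,0.412,0.033],"turn": 1.14},{"travel": [0.02,0.412,0.033],"turn": 1.14}]'

```text
time: 23.85
ee_pos: [0.489, 0.1878, 0.2495]
orientation: [[-0.464, 0.886, 0.0], [0.886, 0.464, -0.0], [-0.0, -0.0, -1.0]]
contact_force: [0.8, 0.3, 0.9]
gripper_width: 1.002
```

```bash
python3 - <<'E'
from lev import *
snap('wrist','w18');o,R=st();lidtilt('w18')
p,d,c=load('w18');y=mask(p,24,35)&(d>0);y[:,:300]=0;Y=cloud(c,d,y);Y=Y[Y[:,2]>.133]
r=-(Y[:,:2]-C)@u;l=(Y[:,:2]-C)@n;print('mark r',np.percentile(r,[3,50,97]),'lat',np.percentile(l,[3,50,97]),'z',np.percentile(Y[:,2],[5,50,95]),len(Y))
# rim blue points near mark & panel
Q=cloud(c,d,mask(p,100,130)|mask(p,24,35));r=-(Q[:,:2]-C)@u;l=(Q[:,:2]-C)@n
for a in range(40,86,3):
    k=(abs(l)<.014)&(r>a/1e3)&(r<(a+3)/1e3)&(Q[:,2]>.08)
    if k.sum()>5:print(a+1.5,k.sum(),np.percentile(Q[k,2],[10,50,90]).round(4))
rel([*(C-.076*u),.147],27.6)
E
```

```text
t 23.9 p [0.489  0.1877 0.2496] yaw_y 27.6 F [ 0.5 -0.5 -0.3] g 1.004 j [ 0.23  0.29 -0.16  1.12 -0.    1.32]
lid panel slope deg [-3.15 -1.54] tilt 3.51 z 0.1205 at [0.5562 0.2334]
yellow z [0.1043 0.1386 0.1398]
mark r [0.06807342 0.07399272 0.07985004] lat [-0.01209954  0.00025231  0.01202064] z [0.13794176 0.13901534 0.1401845 ] 430
41.5 100 [0.1224 0.1233 0.1241]
44.5 99 [0.1228 0.1235 0.1244]
47.5 95 [0.1232 0.1244 0.1256]
50.5 106 [0.1232 0.124  0.1254]
53.5 97 [0.1232 0.1241 0.1249]
56.5 104 [0.1235 0.1243 0.1251]
59.5 102 [0.1238 0.1246 0.1251]
62.5 88 [0.1239 0.1246 0.1253]
65.5 84 [0.124  0.1249 0.1258]
68.5 91 [0.1379 0.1388 0.1395]
71.5 92 [0.1381 0.1389 0.1396]
74.5 123 [0.1384 0.1391 0.1401]
77.5 97 [0.1385 0.1393 0.1402]
80.5 58 [0.1039 0.1386 0.1399]
83.5 77 [0.1036 0.1046 0.1054]
86.5 78 [0.1037 0.1046 0.1054]
t 23.9 p [0.489  0.1877 0.2496] yaw_y 27.6 F [ 0.5 -0.5 -0.3] g 1.004 j [ 0.23  0.29 -0.16  1.12 -0.    1.32]
 -> travel [ 0.001  -0.0005  0.1026] turn -0.0
```

Call:
jog_arm --commands '[{"travel": [0.001,0.0015,0.04],"turn": 0},{"travel": [0.001,0.0015,0.075],"turn": 0},{"travel": [0.001,0.0015,0.095],"turn": 0},{"travel": [0.001,0.0015,0.102],"turn": 0},{"travel": [0.001,0.0015,0.102],"turn": 0}]'

```text
time: 24.52
ee_pos: [0.4897, 0.1898, 0.1478]
orientation: [[-0.464, 0.886, 0.0], [0.886, 0.464, -0.0], [-0.0, 0.0, -1.0]]
contact_force: [0.9, -0.8, 0.4]
gripper_width: 0.999
```

Call:
jog_arm --commands '[{"travel": [0,0,0],"turn": 0},{"travel": [0,0,0],"turn": 0},{"travel": [0,0,0],"turn": 0},{"travel": [0,0,0],"turn": 0},{"travel": [0,0,0],"turn": 0},{"travel": [0,0,0],"turn": 0}]' --claw 0 --newtons 40

```text
time: 25.28
ee_pos: [0.4894, 0.1904, 0.1475]
orientation: [[-0.464, 0.886, -0.0], [0.886, 0.464, 0.0], [0.0, -0.0, -1.0]]
contact_force: [0.2, -0.9, -0.0]
gripper_width: 0.123
```

```bash
python3 - <<'E'
from lev import *
snap('wrist','w19');o,R=st();lidtilt('w19')
E
```

```text
t 25.325 p [0.4893 0.1905 0.1475] yaw_y 27.68 F [ 0.6  0.  -1.1] g 0.13 j [ 0.23  0.37 -0.32  0.88  0.    1.32]
lid panel slope deg [-2.46 -1.08] tilt 2.69 z 0.1207 at [0.5565 0.2482]
yellow z [0.1378 0.1387 0.1396]
```

Call:
jog_arm --commands '[{"travel": [0,0,-0.004],"turn": 0},{"travel": [0,0,-0.009],"turn": 0},{"travel": [0,0,-0.015],"turn": 0},{"travel": [0,0,-0.025],"turn": 0},{"travel": [0,0,-0.04],"turn": 0},{"travel": [0,0,-0.06],"turn": 0},{"travel": [0,0,-0.06],"turn": 0}]'

```text
time: 26.2
ee_pos: [0.4905, 0.1907, 0.2094]
orientation: [[-0.464, 0.886, 0.003], [0.886, 0.464, 0.001], [-0.001, 0.003, -1.0]]
contact_force: [-0.3, 0.4, -1.5]
gripper_width: 0.125
```

```bash
python3 - <<'E'
from lev import *
snap('wrist','w20');snap('top','t20');o,R=st();lidtilt('w20');rel([.34,-.03,.21],27.6)
p,d,c=load('t20');b=mask(p,100,130).astype(np.uint8);k,l,s,ce=cv2.connectedComponentsWithStats(b)
for i in range(1,k):
  if s[i,4]>100:print(s[i],ce[i],np.median(cloud(c,d,l==i),0))
w=(hsv(p)[:,:,1]<40)&(hsv(p)[:,:,2]>180);w[:150]=0;w[300:]=0;w[:,300:]=0;w[:,:150]=0
Q=cloud(c,d,w);Q=Q[(Q[:,2]>.098)&(Q[:,2]<.12)];print('tub',len(Q),Q.min(0),Q.max(0))
E
```

```text
t 26.3 p [0.4894 0.1905 0.2076] yaw_y 27.68 F [-0.3 -0.3 -1.3] g 0.126 j [ 0.23  0.32 -0.23  1.02  0.    1.32]
lid panel slope deg [-2.26 -1.03] tilt 2.49 z 0.1829 at [0.5578 0.2485]
yellow z [0.1994 0.2005 0.2014]
t 26.3 p [0.4894 0.1905 0.2076] yaw_y 27.68 F [-0.3 -0.3 -1.3] g 0.126 j [ 0.23  0.32 -0.23  1.02  0.    1.32]
 -> travel [-0.1258 -0.2347 -0.0025] turn 0.0013
[288 135  41  30 713] [308.10659187 149.26507714] [0.77512939 0.00271046 0.10438432]
[ 173  196   71   64 2657] [212.84945427 222.18705307] [0.5782798  0.21354786 0.18277242]
tub 499 [0.48404144 0.13447799 0.09863609] [0.64459042 0.21410589 0.10975754]
```

Call:
jog_arm --commands '[{"travel": [-0.008,-0.012,0],"turn": 0},{"travel": [-0.023,-0.034,0],"turn": 0},{"travel": [-0.042,-0.062,0],"turn": 0},{"travel": [-0.061,-0.09,0],"turn": 0},{"travel": [-0.08,-0.118,0],"turn": 0},{"travel": [-0.099,-0.146,0],"turn": 0},{"travel": [-0.118,-0.174,0.01],"turn": 0},{"travel": [-0.135,-0.2,0.025],"turn": 0},{"travel": [-0.147,-0.217,0.045],"turn": 0},{"travel": [-0.153,-0.226,0.07],"turn": 0},{"travel": [-0.153,-0.226,0.095],"turn": 0},{"travel": [-0.153,-0.226,0.12],"turn": 0},{"travel": [-0.153,-0.226,0.135],"turn": 0},{"travel": [-0.153,-0.226,0.145],"turn": 0},{"travel": [-0.153,-0.226,0.15],"turn": 0},{"travel": [-0.153,-0.226,0.15],"turn": 0}]'

```text
time: 28.3
ee_pos: [0.3601, -0.0501, 0.0575]
orientation: [[-0.464, 0.886, -0.0], [0.886, 0.464, -0.0], [0.0, -0.0, -1.0]]
contact_force: [0.5, 0.3, -0.9]
gripper_width: 0.127
```

```bash
python3 - <<'E'
from lev import *
snap('wrist','w21');o,R=st();lidtilt('w21')
E
```

```text
t 28.35 p [ 0.3603 -0.0501  0.0577] yaw_y 27.67 F [ 0.3  0.4 -0.7] g 0.126 j [-0.34  0.24 -0.84  0.49 -0.    0.75]
lid panel slope deg [-2.5  -1.08] tilt 2.73 z 0.0307 at [0.4272 0.0077]
yellow z [0.0479 0.0487 0.0496]
```

Call:
jog_arm --commands '[{"travel": [0,0,0.005],"turn": 0},{"travel": [0,0,0.01],"turn": 0},{"travel": [0,0,0.013],"turn": 0},{"travel": [0,0,0.0155],"turn": 0},{"travel": [0,0,0.0175],"turn": 0},{"travel": [0,0,0.019],"turn": 0},{"travel": [0,0,0.0205],"turn": 0},{"travel": [0,0,0.0205],"turn": 0}]'

```text
time: 29.35
ee_pos: [0.3603, -0.05, 0.037]
orientation: [[-0.464, 0.886, 0.0], [0.886, 0.464, -0.0], [-0.0, 0.0, -1.0]]
contact_force: [-1.8, -0.5, 0.6]
gripper_width: 0.122
```

```bash
python3 - <<'E'
from lev import *
snap('wrist','w22');o,R=st();lidtilt('w22')
E
```

```text
t 29.4 p [ 0.3603 -0.05    0.037 ] yaw_y 27.67 F [-0.3 -0.   1.4] g 0.126 j [-0.34  0.28 -0.86  0.43 -0.    0.75]
lid panel slope deg [-0.37 -0.02] tilt 0.38 z 0.0138 at [0.429  0.0087]
yellow z [0.0276 0.0283 0.0292]
```

Call:
jog_arm --commands '[{"travel": [0,0,0.0008],"turn": 0},{"travel": [0,0,0.0015],"turn": 0},{"travel": [0,0,0.0015],"turn": 0}]' --newtons 20

```text
time: 29.78
ee_pos: [0.3603, -0.0501, 0.0357]
orientation: [[-0.464, 0.886, 0.0], [0.886, 0.464, -0.0], [-0.0, -0.0, -1.0]]
contact_force: [-2.5, 0.5, 6.2]
gripper_width: 0.122
```

Call:
jog_arm --commands '[{"travel": [0,0,0],"turn": 0},{"travel": [0,0,0],"turn": 0},{"travel": [0,0,0],"turn": 0}]' --claw 0.45

```text
time: 30.15
ee_pos: [0.3603, -0.05, 0.0355]
orientation: [[-0.464, 0.886, -0.0], [0.886, 0.464, 0.0], [0.0, 0.0, -1.0]]
contact_force: [0.4, -0.3, -0.7]
gripper_width: 0.45
```

Call:
jog_arm --commands '[{"travel": [0,0,-0.01],"turn": 0},{"travel": [0,0,-0.03],"turn": 0},{"travel": [0,0,-0.08],"turn": 0},{"travel": [0,0,-0.14],"turn": 0},{"travel": [0,-0.06,-0.2],"turn": 0},{"travel": [0,-0.08,-0.2],"turn": 0},{"travel": [0,-0.08,-0.2],"turn": 0}]'

```text
time: 31.02
ee_pos: [0.2887, -0.088, 0.2372]
orientation: [[-0.462, 0.887, 0.003], [0.887, 0.462, -0.002], [-0.003, 0.002, -1.0]]
contact_force: [0.2, -0.6, -0.2]
gripper_width: 0.449
```

```bash
python3 - <<'E'
from lev import *
snap('wrist','w23');o,R=st();lidtilt('w23');snap('scene','s23');snap('top','t23')
for t in('t0' if 0 else 'top0','t23'):
    p,d,c=load(t);Q=cloud(c,d,mask(p,9,18,180,120));print(t,'jar',np.median(Q,0).round(4))
    r=mask(p,0,8,150,60)|mask(p,172,180,150,60);k,l,s,ce=cv2.connectedComponentsWithStats(r.astype(np.uint8));print([ce[i].round(1).tolist() for i in range(1,k) if s[i,4]>50])
    b=mask(p,100,130).astype(np.uint8);b[180:]=0;print('rack',np.median(cloud(c,d,b>0),0).round(4))
cv2.imwrite('pics/c23.png',np.vstack([cv2.imread('pics/s23.png')[80:380],cv2.imread('pics/t23.png')[80:380]])) 
E
```

```text
t 31.075 p [ 0.2894 -0.0876  0.2364] yaw_y 27.55 F [-0.4  0.5 -0.5] g 0.453 j [-0.54 -0.14 -0.67  1.04  0.    0.55]
lid panel slope deg [0.01 0.04] tilt 0.05 z 0.0133 at [ 0.4309 -0.009 ]
yellow z [0.0261 0.027  0.028 ]
top0 jar [0.7548 0.1657 0.0849]
[[395.1, 155.3], [397.0, 222.1]]
rack [0.7746 0.0027 0.1044]
t23 jar [0.5783 0.2023 0.0803]
[[395.2, 155.3], [397.5, 222.2]]
rack [0.7752 0.0027 0.1044]
```

View pics/c23.png

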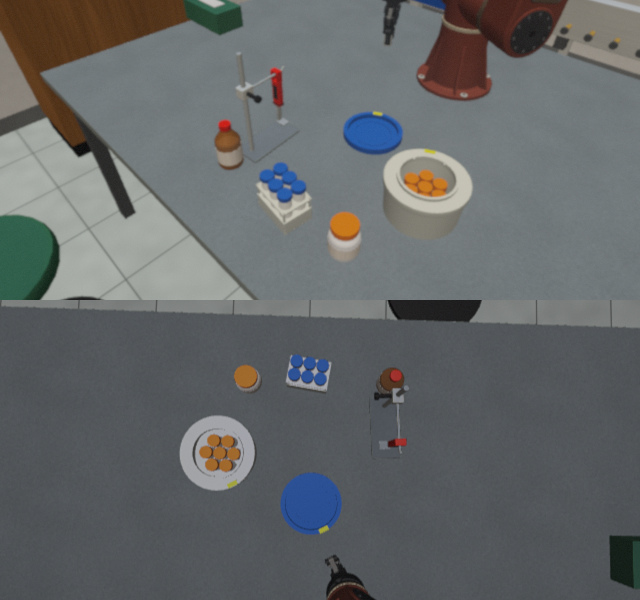

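The lid is flat on the bench at (311,503), the tub is open at (218,452) and has not visibly moved, and the lever hangs at (397,443). The bystanders look where they were; the "jar" number moved only because the orange tub contents entered its mask, and the jar itself is still at (246,378). Handing in.

```bash
python3 -c "
from station import *
print(finish_job())"
```

```text
the job is handed in; nothing more can be done
None
```

The tub is open: the lever popped the lid at the yellow mark and is back on its hook, and the lid is on the bench clear of the tub. I handed in at about 31 s of the 72 s allowed; the hand-in gave no verdict.

- **First try slipped:** on the first rock the toe slid out from under the lip after lifting the lid about 5 mm. I pushed the lever upright against a finger, regripped it, put the toe in deeper and rocked again. That snapped the lid up, with the mark 9 mm higher and the lid tipped 3.5°.
- **Lever:** the last pictures show it hanging on the hook with the rod through its slot, where it started to within a pixel.
- **Lid:** it lies flat (tilt 0.05°) and right way up, with its rim top at 27 mm, the height expected when resting on the bench.
- **Tub:** it looks unmoved in the last overhead picture; I did not re-measure its position.
- **Bottle, jar and rack:** the bottle and rack measured unmoved. The automatic jar reading disagreed because the orange tub contents got into its colour mask; in the picture the jar is at the same pixel as before.
- **Forces:** about 17 N was the highest wrist force in any move report.

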